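# Pack the beaker set on its matching coasters

### The arm

A 6-joint arm with a two-finger parallel gripper is mounted at the origin on the work surface. World frame = base frame: x ahead of the robot, y to its left, z up, the work surface at z = 0. Lengths are in m, angles in rad, forces in N, time in s.
With the tool pointing down it reaches from about 0.375 to 0.975 m from the base axis. Payload 3.8 kg.
Tool frame: the origin (TCP) lies at the very end of the fingers, on their centre line; the grasp point (between the pads) lies r.grasp_offset behind it (r.grasp_offset is the distance from the TCP to the grasp point, in m); z points along the fingers, y is the line along which they close (so a half turn about z gives the same grasp; the last joint's range is limited). The gripper opens to 88 mm and grips with 3 to 60 N. Pads are 18 mm wide; open, the fingers measure 123 mm over their backs; the gripper's body (75 mm by 187 mm) begins 45 mm behind the grasp point.
Start: joints at [-1.208, 0.264, 1.604, -0, 1.274, -0.037], TCP at [0.263, -0.622, 0.239] pointing down, gripper open.
Joint ranges: [-2.63, 2.63], [-0.94, 2.18], [0.31, 2.57], [-1.31, 4.45], [0, 2.66], [-2.55, 2.55]. Speed limits (rad/s): [2.57, 2.57, 3.14, 3.14, 3.14, 3.14].

### API

Orientations are given as a rotation vector (axis times angle).
In Python, from cell import sensors, camera, camera_params, ticket, models, r gives the robot as it stands.
- The arm moves only by the shell command python3 -m crank 'ROWS' [FORCE]. ROWS is text: rows parted by semicolons, each of 7 numbers parted by spaces: the shift along the tool's x, y, z in m, then the turn, a rotation vector about the tool's x, y, z in degrees, then the finger opening in m, from 0 to 0.0881. In form: dx dy dz wx wy wz grip; .... A call has 1 to 10 rows; each row is the pose to reach, as a shift and turn from the pose commanded when the call began, along the tool's axes at that moment; what a row does not reach only later rows make up. A row lasts 1/8 s, in which the tool goes at most 62.5 mm and 10.7 degrees, less where a joint would pass 70% of its speed; a pose out of reach is approached as far as the arm can. A call with a gripper value outside its range is refused whole. The fingers move at their own pace and stop on an object; FORCE is the grip in N (left out, the last holds). Time passes only in rows, so rows that repeat a pose let the fingers close. It gives the time, the measured TCP pose, the force, the opening and the grip force at its end, in the units of the state.
- sensors.get_obs(): the state, without advancing time (a new reading comes with each control period).
- camera(name): name is "scene" or "top" or "wrist"; returns the picture (384x512x3 uint8, red, green, blue); there is no depth.
- camera_params(name): a dict with "fx", "fy", "cx", "cy" (pixels), "k1" (the pictures are not rectified: a ray, as slopes to the right and down, at radius r is drawn at 1 + k1 r^2 times it, then the intrinsics apply), "R" (3x3) and "t" (3): a world point X has camera coordinates R X + t. Camera axes: x right, y down, z forward; pixel columns grow to the right and rows downward; lengths in m; the calibration is good to about 2 mm. A picture is of the moment at which its call begins: read the wrist's pose just before it. camera_params takes no time and is no camera call; for the wrist camera it gives the pose at the moment of the call.
- ticket.sign_off(): hands the job in; it is judged then, once.
Trained networks look in the newest picture that a camera, given by its name, has taken for a name from the list of things; names that differ only in an ending like _2 or _b are one class to them, and where a whole thing is asked for, a point or a joint stands for the part that bears it (a point fixed in the world has none). Each returns a list of dicts, best first, with "confidence" (0 to 1); they miss things now and then, are a little off and sometimes report something else, mostly with a low value. They report only what shows in the picture. A call takes as long as a camera call.
- models.trace(thing, camera): "mask" (384x512 bool, what is visible of it) and "box" ([left, top, width, height] in pixels, round what is visible of it).
The state is a dict: "clock": time; "q": joint angles; "joint_vel": joint speeds; "joint_efforts": joint torques, N m; "position": TCP position; "eef_rot": TCP orientation; "ft_force": force on the tool from outside, world axes, zero at the start; "wrist_torque": the same for the moment, N m; "gripper_width": opening from 0.0 (shut) to 1.0 (fully open); "grip_force": force on a finger pad.
Only numpy, scipy, OpenCV 4.12 (cv2) and the standard library are available. Lean on these libraries where they do the work, as an engineer would, in place of code of your own. Each camera call takes 0.05 s, during which the arm holds its last target. There are 200 camera calls.

### The job

A customer has bought the three beakers without handles: stand each one upright in the packing tray, centred on the coaster of its own glaze colour (cream on cream, rust on rust, charcoal on charcoal). Set the beakers down gently, never dropping them. Leave the two mugs with handles and the rust bud vase standing where they are.

Things in the scene. Friction and masses are not known exactly. Their poses are not given: they have to be found in the camera images.
- tray: Shallow wooden packing tray, grey felt floor, fixed to the table: 130 x 350 mm over the walls, 22 mm high; walls and two dividers (no higher than the walls) 7 mm thick make three equal bays in a row along its y, centres 112 mm apart, the middle one at the tray's centre. A brass handle at each short end reaches 196 mm from the centre, 18 mm high. Origin: centre of its underside; z up, y along its long side.
- coaster_cream: Flat round warm cream glazed coaster, 84 mm across, 6 mm thick, fixed in the centre of one bay of the tray (which bay varies). Origin: centre of its underside, 8 mm above the table; z up. Its flat top is 6 mm above its origin, 14 mm above the table, below the tray's rim.
- coaster_rust: Flat round rust brown glazed coaster, 84 mm across, 6 mm thick, fixed in the centre of one bay of the tray (which bay varies). Origin: centre of its underside, 8 mm above the table; z up. Its flat top is 6 mm above its origin, 14 mm above the table, below the tray's rim.
- coaster_charcoal: Flat round charcoal black glazed coaster, 84 mm across, 6 mm thick, fixed in the centre of one bay of the tray (which bay varies). Origin: centre of its underside, 8 mm above the table; z up. Its flat top is 6 mm above its origin, 14 mm above the table, below the tray's rim.
- beaker_cream: Handleless round warm cream glazed stoneware beaker standing upright on the table: straight outside 56 mm across from 10 mm up to the rim, narrowing to 48 mm at the foot, 80 mm high, open and hollow, wall 4 mm, about 0.13 to 0.25 kg. Origin: centre of its underside; z up its axis.
- beaker_rust: Handleless round rust brown glazed stoneware beaker standing upright on the table: straight outside 56 mm across from 10 mm up to the rim, narrowing to 48 mm at the foot, 80 mm high, open and hollow, wall 4 mm, about 0.13 to 0.25 kg. Origin: centre of its underside; z up its axis.
- beaker_charcoal: Handleless round charcoal black glazed stoneware beaker standing upright on the table: straight outside 56 mm across from 10 mm up to the rim, narrowing to 48 mm at the foot, 80 mm high, open and hollow, wall 4 mm, about 0.13 to 0.25 kg. Origin: centre of its underside; z up its axis.
- mug_cream: Look-alike that does not belong: warm cream mug, same body as the beaker (56 mm across, 80 mm high) but with a 12 mm thick loop handle on its +y side that reaches 58 mm from the axis. Loose, upright on the table. Origin: centre of its underside; z up.
- mug_charcoal: Look-alike that does not belong: charcoal black mug, same body as the beaker (56 mm across, 80 mm high) but with a 12 mm thick loop handle on its +y side that reaches 58 mm from the axis. Loose, upright on the table. Origin: centre of its underside; z up.
- vase_rust: Look-alike that does not belong: rust brown bud vase with round belly (60 mm across) and narrow neck (20 mm), 90 mm high. Loose, upright on the table. Origin: centre of its underside; z up.

How it is judged:
By the outcome, as a careful person would: the job done as asked, in the order asked, and still so for the second after the job is handed in, with the robot touching nothing.
It also fails if it takes over 83 s, if anything falls off the work surface, if the arm or the gripper's body presses on something with over 40 N, if the wrist force passes 120 N, or if a joint passes its speed limit or range.

## Working session

There is one attempt and no reset: what is moved stays moved. The work goes in short steps, Python scripts to look and compute and a shell command to move; the robot and the scene stay as the last step left them, time stands still between calls to the robot, and variables do not carry over. Pictures are saved under pics/ and viewed, at most 14 in all, crops included, and the job is handed in when it is done.

```bash
ls; mkdir -p pics; python3 - <<'E'
from cell import sensors,camera,camera_params,models,r
import cv2,numpy as np
print(r.grasp_offset,sensors.get_obs())
for n in ("scene","top"):
    im=camera(n); cv2.imwrite(f"pics/{n}0.png",im[:,:,::-1]); p=camera_params(n); print(n,p)
    for t in "beaker_cream beaker_rust beaker_charcoal mug_cream mug_charcoal vase_rust coaster_cream coaster_rust coaster_charcoal tray".split():
        print(t,[(d["box"],round(d["confidence"],2)) for d in models.trace(t,n)[:2]])
E
```

```text
pics
0.0187 {'clock': 0.0, 'q': array([-1.20789239e+00,  2.64724953e-01,  1.60533623e+00, -9.20870672e-06,
        1.27371115e+00, -3.69246109e-02]), 'joint_vel': array([-0.00015136, -0.00067264,  0.00073084, -0.00076024, -0.00086977,
        0.00019399]), 'joint_efforts': array([ 3.59800233e-04, -5.02114892e+01, -3.56875026e+01,  7.28429784e-02,
        2.92638346e-02, -1.76799631e-04]), 'position': array([ 0.26248284, -0.62111601,  0.23742741]), 'eef_rot': array([-3.07691601e+00, -6.23451483e-01,  5.68835564e-04]), 'ft_force': array([0.41634445, 0.14056476, 0.66782589]), 'wrist_torque': array([-0.0042119 , -0.0067096 , -0.00316159]), 'grip_force': 0.0, 'gripper_width': 1.0005360986712337}
scene {'fx': 392.2088584055419, 'fy': 392.2088584055419, 'cx': 260.1179118938692, 'cy': 185.346691631626, 'k1': -0.11243976553561678, 'R': array([[-0.07105729,  0.99744408,  0.00749517],
       [ 0.862469  ,  0.06521315, -0.5018909 ],
       [-0.50109689, -0.02919866, -0.86489846]]), 't': array([ 0.0440643 , -0.43018567,  1.42257902])}
beaker_cream [([335.8, 149.4, 20.3, 25.5], 0.83)]
beaker_rust 
[... 706 characters left out ...]
810642,  0.01323681, -0.06006957],
       [ 0.06023932,  0.0128212 , -0.99810162]]), 't': array([0.01205424, 0.54146625, 1.07383796])}
beaker_cream [([167.9, 222.6, 24.7, 19.1], 0.69), ([233.8, 146.6, 25.6, 32.5], 0.6)]
beaker_rust [([367.0, 192.1, 26.8, 13.8], 0.63)]
beaker_charcoal [([121.2, 197.3, 26.9, 19.5], 0.75), ([185.1, 137.6, 124.0, 50.1], 0.31)]
mug_cream [([270.9, 204.0, 17.5, 24.9], 0.57)]
mug_charcoal [([325.5, 230.4, 31.2, 16.9], 0.58)]
vase_rust [([217.0, 217.1, 18.7, 15.1], 0.78)]
coaster_cream [([234.7, 146.5, 27.8, 31.5], 0.66)]
coaster_rust [([199.9, 151.5, 27.5, 25.8], 0.83)]
coaster_charcoal [([270.2, 147.2, 26.1, 25.5], 0.97)]
tray [([186.5, 135.9, 124.4, 48.6], 0.57)]
```

```bash
python3 -c "
import cv2
for n in('scene','top'):
    i=cv2.imread(f'pics/{n}0.png')[110:270,90:430]; cv2.imwrite(f'pics/{n}0c.png',cv2.resize(i,(782,368),interpolation=2))"
```

```text
(no output)
```

View pics/scene0c.png

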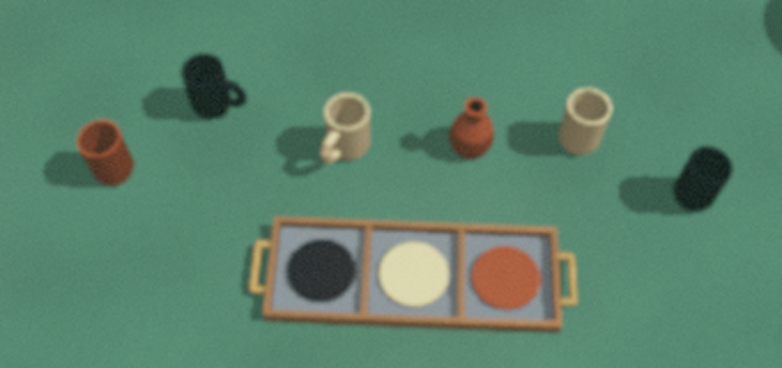

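View pics/top0c.png

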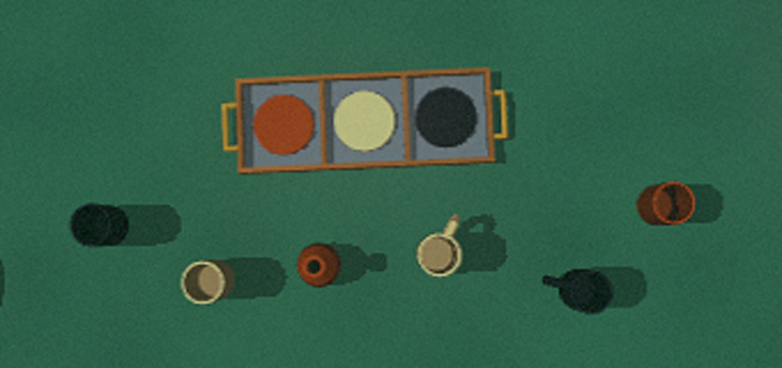

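Both views agree. In the scene crop, left to right: rust beaker (105,152), charcoal mug (210,85), cream mug (345,127), vase (472,128), cream beaker (585,120), charcoal beaker (702,178). The coasters run charcoal (320,270), cream (414,273), rust (506,278).

```bash
cat > h.py <<'E'
import numpy as np,cv2
from scipy.optimize import least_squares
from scipy.spatial.transform import Rotation as Ro
from cell import sensors,camera,camera_params,models,r
def proj(P,X):
    c=np.atleast_2d(X)@P["R"].T+P["t"]; s=c[:,:2]/c[:,2:]
    s=s*(1+P["k1"]*(s**2).sum(1,keepdims=True)); return s*[P["fx"],P["fy"]]+[P["cx"],P["cy"]]
a=np.linspace(0,2*np.pi,72)
def circ(x,y,rad,z): return np.c_[x+rad*np.cos(a),y+rad*np.sin(a),0*a+z]
def shape(x,y,kind):
    if kind=="coaster": return np.r_[circ(x,y,.042,.008),circ(x,y,.042,.014)]
    if kind=="vase": return np.r_[circ(x,y,.030,.035),circ(x,y,.01,.09),circ(x,y,.02,.001)]
    return np.r_[circ(x,y,.024,0),circ(x,y,.028,.01),circ(x,y,.028,.08)]
def bbox(P,x,y,kind):
    u=proj(P,shape(x,y,kind)); return np.r_[u.min(0),u.max(0)]
def fit(obs,kind,x0=(.5,0)):   # obs: list of (P, box)
    f=lambda v:np.concatenate([bbox(P,*v,kind)-np.r_[b[:2],np.add(b[:2],b[2:])] for P,b in obs])
    s=least_squares(f,x0,loss="soft_l1"); return s.x,np.round(f(s.x),1)
E
python3 - <<'E'
from h import *
S,T=camera_params("scene"),camera_params("top")
D=dict(beaker_cream=([335.8,149.4,20.3,25.5],[167.9,222.6,24.7,19.1]),beaker_rust=([121.7,161.3,25.6,27.0],[367.0,192.1,26.8,13.8]),
beaker_charcoal=([385.3,172.7,19.4,31.0],[121.2,197.3,26.9,19.5]),vase_rust=([285.9,152.2,22.2,26.4],[217.0,217.1,18.7,15.1]),
mug_cream=([229.5,152.2,21.6,26.9],[270.9,204,17.5,24.9]),mug_charcoal=([172.3,132.3,23.4,28.9],[325.5,230.4,31.2,16.9]),
coaster_cream=([256.6,217.7,26.6,24.2],[234.7,146.5,27.8,31.5]),coaster_rust=([290.9,217,33.2,27.2],[199.9,151.5,27.5,25.8]),coaster_charcoal=([216,215.5,28.4,24.4],[270.2,147.2,26.1,25.5]))
for k,(s,t) in D.items():
    kd=k.split("_")[0]
    print(k,*[np.round(fit(o,kd)[0],3) for o in ([(S,s)],[(T,t)],[(S,s),(T,t)])],fit([(S,s),(T,t)],kd)[1])
E
```

```text
beaker_cream [0.425 0.241] [0.426 0.236] [0.426 0.238] [-2.7 -2.   0.2  1.7 -0.  -0.2 -1.3  0.2]
beaker_rust [ 0.517 -0.376] [ 0.515 -0.376] [ 0.517 -0.376] [ 0.2 -1.2 -0.2  1.1  0.5 -2.7 -0.4  2.8]
beaker_charcoal [0.506 0.379] [0.502 0.378] [0.504 0.378] [-4.6  0.2  2.2 -1.6  0.4  0.  -0.6 -0.7]
vase_rust [0.446 0.097] [0.446 0.097] [0.446 0.097] [ 0.9  0.7 -1.2 -0.7 -0.5 -2.2  0.3  2.3]
mug_cream [ 0.463 -0.069] [ 0.469 -0.066] [ 0.465 -0.068] [ 1.3 -0.7 -0.4  1.9 -0.5  4.6  1.7 -1.3]
mug_charcoal [ 0.407 -0.247] [ 0.4   -0.256] [ 0.404 -0.248] [ 0.7 -0.8 -0.8 -0.5  2.5 -3.1 -5.2  0. ]
coaster_cream [0.644 0.029] [0.642 0.027] [0.643 0.027] [-2.4 -3.   1.2  1.3  0.5  2.1 -0.8 -2.9]
coaster_rust [0.64  0.134] [0.637 0.138] [0.638 0.137] [ 2.6 -1.3 -0.3  0.1  0.9 -0.8 -0.  -0.2]
coaster_charcoal [ 0.646 -0.082] [ 0.648 -0.083] [ 0.647 -0.083] [-1.3 -2.1  0.6  2.  -0.4 -0.4  0.1  0.6]
```

The two cameras agree to within about 5 mm, and the coasters sit 111 mm apart as they should. I'll move above the rust beaker and square the tool with the world.

```bash
python3 -m crank '0.330 -0.128 0.03 0 0 22.9 0.088;0.330 -0.128 0.03 0 0 22.9 0.088;0.330 -0.128 0.03 0 0 22.9 0.088;0.330 -0.128 0.03 0 0 22.9 0.088;0.330 -0.128 0.03 0 0 22.9 0.088;0.330 -0.128 0.03 0 0 22.9 0.088;0.330 -0.128 0.03 0 0 22.9 0.088;0.330 -0.128 0.03 0 0 22.9 0.088;0.330 -0.128 0.03 0 0 22.9 0.088'
cat > look.py <<'E'
import sys
from h import *
pic,names=sys.argv[1],sys.argv[2:]
o=sensors.get_obs(); P=camera_params("wrist"); im=camera("wrist")
print("tcp",np.round(o["position"],4),"R",Ro.from_rotvec(o["eef_rot"]).as_matrix().round(3).tolist(),"q6",o["q"][5],"t",o["clock"])
if pic!="-": cv2.imwrite(f"pics/{pic}.png",im[:,:,::-1])
for n in names:
    for d in models.trace(n,"wrist")[:2]:
        x,e=fit([(P,d["box"])],n.split("_")[0],o["position"][:2]); print(n,round(d["confidence"],2),d["box"],x.round(4),e)
E
python3 look.py w1 beaker_rust
```

```text
clock: 2.22
position: [0.516, -0.3766, 0.2089]
eef_rot: [3.141, -0.002, -0.0]
ft_force: [-0.7, -0.1, 0.2]
gripper_width: 0.996
grip_force: 0.0
tcp [ 0.516  -0.3766  0.2089] R [[1.0, -0.001, -0.0], [-0.001, -1.0, -0.0], [-0.0, 0.0, -1.0]] q6 0.9031769113501599 t 2.225
beaker_rust 0.96 [224.3, 132.9, 59.9, 68.3] [ 0.5201 -0.3748] [-1.6 -2.1  1.6  1.9]
```

View pics/w1.png

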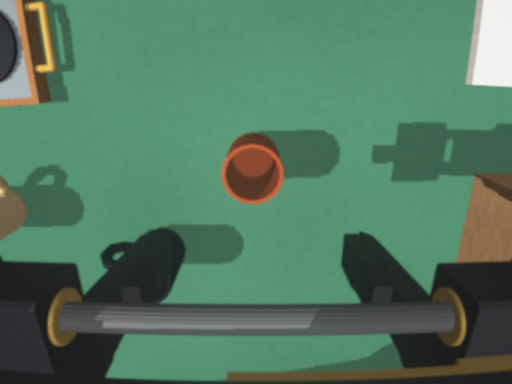

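The rust beaker's rim is centred at (253,174), clear of the mug, and the fit agrees with the overhead one. Next I descend and grip.

```bash
python3 -m crank '0.003 -0.001 0.05 0 0 0 0.088;0.003 -0.001 0.1 0 0 0 0.088;0.003 -0.001 0.14 0 0 0 0.088;0.003 -0.001 0.165 0 0 0 0.088;0.003 -0.001 0.172 0 0 0 0.088;0.003 -0.001 0.172 0 0 0 0.07;0.003 -0.001 0.172 0 0 0 0.05;0.003 -0.001 0.172 0 0 0 0.05;0.003 -0.001 0.172 0 0 0 0.05;0.003 -0.001 0.172 0 0 0 0.05' 20
```

```text
clock: 3.58
position: [0.5206, -0.3746, 0.0381]
eef_rot: [3.141, 0.0, 0.002]
ft_force: [-1.2, 1.8, 7.1]
gripper_width: 0.627
grip_force: 20.2
```

```bash
python3 -m crank '0 0 -0.02 0 0 0 0.05;0 0 -0.07 0 0 0 0.05;0 0 -0.11 0 0 0 0.05;0.005 -0.02 -0.125 0 0 0 0.05;0.019 -0.075 -0.125 0 0 0 0.05;0.033 -0.133 -0.125 0 0 0 0.05;0.047 -0.19 -0.125 0 0 0 0.05;0.06 -0.25 -0.125 0 0 0 0.05;0.074 -0.31 -0.125 0 0 0 0.05;0.088 -0.365 -0.125 0 0 0 0.05' && python3 -m crank '0.014 -0.055 0 0 0 0 0.05;0.025 -0.11 0 0 0 0 0.05;0.03 -0.138 0 0 0 0 0.05;0.031 -0.147 0 0 0 0 0.05;0.031 -0.148 0 0 0 0 0.05;0.031 -0.148 0 0 0 0 0.05' && python3 look.py w2 coaster_rust coaster_cream beaker_rust
```

```text
clock: 4.82
position: [0.6065, -0.0059, 0.1605]
eef_rot: [-3.141, -0.002, 0.004]
ft_force: [0.3, -0.0, -1.7]
gripper_width: 0.627
grip_force: 20.3
clock: 5.58
position: [0.6383, 0.1375, 0.1614]
eef_rot: [3.141, -0.001, -0.001]
ft_force: [-0.1, 0.2, -1.7]
gripper_width: 0.628
grip_force: 20.4
tcp [0.6383 0.1375 0.1614] R [[1.0, -0.001, -0.001], [-0.001, -1.0, -0.001], [-0.001, 0.001, -1.0]] q6 1.7460466911659662 t 5.575
coaster_rust 0.96 [208.8, 131.4, 90.0, 66.2] [0.6361 0.1398] [ 0.7 -2.2 -0.7 17.9]
coaster_cream 0.68 [329.2, 124.4, 89.4, 82.9] [0.6423 0.0246] [ 0.6 -1.4 -0.6  2. ]
coaster_cream 0.49 [161.2, 96.9, 349.5, 142.4] [0.664  0.1368] [  50.3    1.3 -208.2  -50.7]
beaker_rust 0.59 [188.2, 182.7, 138.3, 175.3] [0.5952 0.1368] [ 33.7   3.5 -34.2 -81.1]
```

View pics/w2.png

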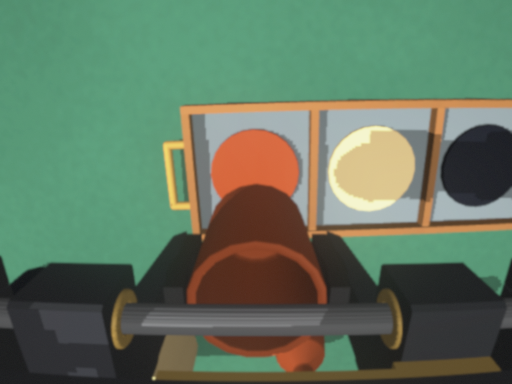

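The rust coaster is centred at about (255,172) and the held beaker is over it. The cream coaster is at (372,168) and charcoal at (482,165). The position agrees to 2 mm, so I lower the beaker.

```bash
python3 -m crank '0 -0.001 0.04 0 0 0 0.05;0 -0.001 0.075 0 0 0 0.05;0 -0.001 0.095 0 0 0 0.05;0 -0.001 0.103 0 0 0 0.05;0 -0.001 0.106 0 0 0 0.05;0 -0.001 0.1075 0 0 0 0.05;0 -0.001 0.1085 0 0 0 0.05;0 -0.001 0.1085 0 0 0 0.05'
```

```text
clock: 6.78
position: [0.6393, 0.1397, 0.0539]
eef_rot: [-3.141, -0.0, -0.002]
ft_force: [-0.3, 0.5, -2.6]
gripper_width: 0.63
grip_force: 20.4
```

```bash
for i in 1 ; do python3 -m crank '0 0 0.001 0 0 0 0.05;0 0 0.001 0 0 0 0.05'; python3 -m crank '0 0 0.001 0 0 0 0.05;0 0 0.001 0 0 0 0.05'; done
```

```text
clock: 7.02
position: [0.6388, 0.1396, 0.0522]
eef_rot: [3.142, 0.0, -0.0]
ft_force: [-0.2, -0.3, -3.0]
gripper_width: 0.624
grip_force: 20.4
clock: 7.28
position: [0.6389, 0.1396, 0.0522]
eef_rot: [-3.142, -0.0, -0.0]
ft_force: [-3.6, -0.3, 5.5]
gripper_width: 0.63
grip_force: 20.4
```

Contact shows at +5.5 N, so I release and rise. From there I head to the charcoal beaker.

```bash
python3 -m crank '0 0 0 0 0 0 0.06;0 0 0 0 0 0 0.07;0 0 0 0 0 0 0.08;0 0 0 0 0 0 0.086;0 0 -0.02 0 0 0 0.086;0 0 -0.07 0 0 0 0.086;0 0 -0.12 0 0 0 0.088;-0.03 -0.05 -0.15 0 0 0 0.088;-0.061 -0.1 -0.15 0 0 0 0.088;-0.092 -0.15 -0.15 0 0 0 0.088' && python3 -m crank '-0.026 -0.05 0 0 0 0 0.088;-0.042 -0.09 0 0 0 0 0.088;-0.042 -0.09 0 0 0 0 0.088;-0.042 -0.09 0 0 0 0 0.088' && python3 look.py w3 beaker_charcoal beaker_cream
```

```text
clock: 8.52
position: [0.5468, 0.2912, 0.2043]
eef_rot: [-3.14, 0.001, -0.006]
ft_force: [0.5, 0.5, -0.6]
gripper_width: 0.999
grip_force: 0.0
clock: 9.02
position: [0.5051, 0.3794, 0.2023]
eef_rot: [-3.141, -0.001, -0.002]
ft_force: [-0.0, -0.1, -0.0]
gripper_width: 1.003
grip_force: 0.0
tcp [0.5051 0.3794 0.2023] R [[1.0, 0.001, 0.001], [0.001, -1.0, 0.0], [0.001, -0.0, -1.0]] q6 2.175480497153539 t 9.025
beaker_charcoal 0.7 [218.2, 141.4, 63.6, 76.6] [0.4981 0.3849] [-0.1  0.9  0.1 -0.8]
beaker_cream 0.89 [353.7, 208.4, 80.3, 70.1] [0.4298 0.2364] [ 1.6 -5.7 -1.   1.8]
```

View pics/w3.png

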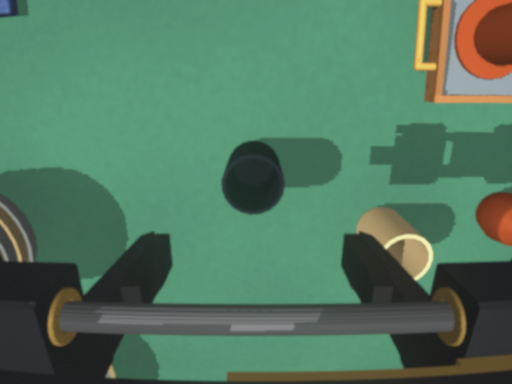

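The charcoal beaker spans columns 222–284 and rows 141–214, so the network's box is about 3 px too far left. I'll refit using the dark-pixel extent.

```bash
python3 - <<'E'
from h import *
P=camera_params("wrist")
g=cv2.cvtColor(cv2.imread("pics/w3.png"),cv2.COLOR_BGR2HSV)[:,:,2]
m=(g[120:226,200:310]<62).astype(np.uint8); n,l,s,c=cv2.connectedComponentsWithStats(m); i=1+s[1:,4].argmax()
b=s[i,:4]+[200,120,0,0]; print(b,fit([(P,b)],"beaker",(.5,.38)),fit([(P,[222,141,62,74])],"beaker",(.5,.38)))
E
```

```text
[224 142  60  71] (array([0.50100077, 0.38040529]), array([-2. , -2. ,  2. ,  1.9])) (array([0.50042046, 0.38127727]), array([-1. , -0.5,  1. ,  0.5]))
```

```bash
python3 -m crank '-0.0035 -0.001 0.05 0 0 0 0.088;-0.0035 -0.001 0.1 0 0 0 0.088;-0.0035 -0.001 0.14 0 0 0 0.088;-0.0035 -0.001 0.16 0 0 0 0.088;-0.0035 -0.001 0.165 0 0 0 0.088;-0.0035 -0.001 0.165 0 0 0 0.07;-0.0035 -0.001 0.165 0 0 0 0.05;-0.0035 -0.001 0.165 0 0 0 0.05;-0.0035 -0.001 0.165 0 0 0 0.05;-0.0035 -0.001 0.165 0 0 0 0.05' 20
```

```text
clock: 10.42
position: [0.5022, 0.3816, 0.0376]
eef_rot: [-3.14, -0.0, -0.003]
ft_force: [-0.1, 1.8, 4.7]
gripper_width: 0.614
grip_force: 20.0
```

```bash
python3 -m crank '0 0 -0.02 0 0 0 0.05;0 0 -0.07 0 0 0 0.05;0 0 -0.11 0 0 0 0.05;0.006 0.02 -0.13 0 0 0 0.05;0.023 0.075 -0.13 0 0 0 0.05;0.041 0.13 -0.13 0 0 0 0.05;0.059 0.187 -0.13 0 0 0 0.05;0.077 0.245 -0.13 0 0 0 0.05;0.095 0.303 -0.13 0 0 0 0.05;0.113 0.36 -0.13 0 0 0 0.05' && python3 -m crank '0.017 0.055 0 0 0 0 0.05;0.028 0.09 0 0 0 0 0.05;0.0325 0.104 0 0 0 0 0.05;0.0325 0.1045 0 0 0 0 0.05;0.0325 0.1045 0 0 0 0 0.05' && python3 look.py w4 coaster_charcoal coaster_cream beaker_rust
```

```text
clock: 11.68
position: [0.613, 0.0172, 0.1651]
eef_rot: [3.141, -0.001, -0.004]
ft_force: [0.7, -0.4, -1.7]
gripper_width: 0.614
grip_force: 20.0
clock: 12.3
position: [0.646, -0.0828, 0.1657]
eef_rot: [-3.141, -0.002, 0.002]
ft_force: [-0.4, 0.1, -1.7]
gripper_width: 0.621
grip_force: 20.0
tcp [ 0.646  -0.0828  0.1657] R [[1.0, 0.001, -0.001], [0.001, -1.0, 0.001], [-0.001, -0.001, -1.0]] q6 1.4036744958431555 t 12.3
coaster_charcoal 0.93 [211.4, 130.8, 90.2, 63.8] [ 0.644  -0.0828] [ 1.4 -2.5 -1.4 18.9]
coaster_cream 0.73 [0.0, 100.2, 349.6, 141.9] [ 0.6685 -0.0842] [213.2   1.3 -46.9 -51.8]
coaster_cream 0.56 [104.1, 132.6, 86.4, 82.5] [0.6409 0.0242] [ 0.  -0.7 -0.   0.8]
beaker_rust 0.77 [1.4, 155.3, 55.6, 79.3] [0.6351 0.0987] [-1.9 -1.9 46.6  2.6]
```

View pics/w4.png

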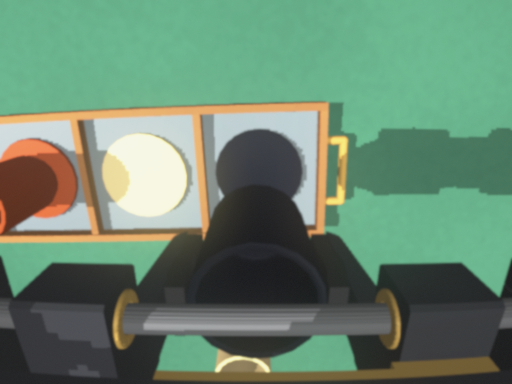

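The charcoal coaster spans columns 216–303, and 112 mm spacing from cream agrees, so y ≈ -0.0855. I shift 2.5 mm and lower.

```bash
python3 -m crank '0 0.0025 0.04 0 0 0 0.05;0 0.0025 0.08 0 0 0 0.05;0 0.0025 0.1 0 0 0 0.05;0 0.0025 0.108 0 0 0 0.05;0 0.0025 0.111 0 0 0 0.05;0 0.0025 0.1125 0 0 0 0.05;0 0.0025 0.1135 0 0 0 0.05;0 0.0025 0.1135 0 0 0 0.05'; python3 -m crank '0 0 0.001 0 0 0 0.05;0 0 0.001 0 0 0 0.05'; python3 -m crank '0 0 0.001 0 0 0 0.05;0 0 0.001 0 0 0 0.05'
```

```text
clock: 13.5
position: [0.6473, -0.0865, 0.0534]
eef_rot: [3.141, 0.0, 0.002]
ft_force: [0.8, 0.6, -1.8]
gripper_width: 0.616
grip_force: 20.0
clock: 13.75
position: [0.6468, -0.0864, 0.0517]
eef_rot: [-3.142, -0.0, 0.0]
ft_force: [-0.9, -0.3, -2.1]
gripper_width: 0.618
grip_force: 20.0
clock: 14.0
position: [0.6469, -0.0865, 0.0516]
eef_rot: [3.142, 0.0, 0.0]
ft_force: [-2.5, 1.2, 5.4]
gripper_width: 0.617
grip_force: 20.0
```

```bash
python3 -m crank '0 0 0 0 0 0 0.06;0 0 0 0 0 0 0.07;0 0 0 0 0 0 0.08;0 0 0 0 0 0 0.086;0 0 -0.02 0 0 0 0.086;0 0 -0.07 0 0 0 0.086;0 0 -0.12 0 0 0 0.088;-0.03 -0.044 -0.155 0 0 0 0.088;-0.062 -0.091 -0.155 0 0 0 0.088;-0.094 -0.138 -0.155 0 0 0 0.088' && python3 -m crank '-0.032 -0.047 0 0 0 0 0.088;-0.064 -0.094 0 0 0 0 0.088;-0.096 -0.141 0 0 0 0 0.088;-0.122 -0.178 0 0 0 0 0.088;-0.126 -0.186 0 0 0 0 0.088;-0.126 -0.186 0 0 0 0 0.088' && python3 look.py w5 beaker_cream
```

```text
clock: 15.25
position: [0.5528, 0.0527, 0.2086]
eef_rot: [-3.141, 0.001, -0.007]
ft_force: [-0.4, 0.6, -0.4]
gripper_width: 0.998
grip_force: 0.0
clock: 16.0
position: [0.4272, 0.2379, 0.2068]
eef_rot: [-3.141, -0.003, -0.003]
ft_force: [0.5, -0.8, 0.2]
gripper_width: 0.996
grip_force: 0.0
tcp [0.4272 0.2379 0.2068] R [[1.0, 0.002, 0.002], [0.002, -1.0, 0.0], [0.002, -0.0, -1.0]] q6 2.0269037096190035 t 16.0
beaker_cream 0.79 [225.7, 140.9, 63.2, 69.7] [0.4235 0.237 ] [ 0.1 -2.2 -0.1  1.5]
```

View pics/w5.png

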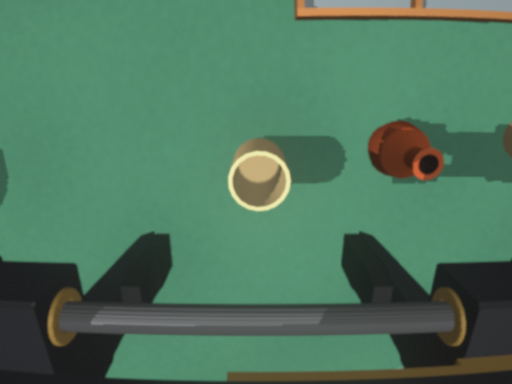

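The cream beaker spans columns 228–292 and rows 138–211, giving a centre near (0.4245, 0.235). The vase at (405,150) is clear.

```bash
python3 -m crank '-0.003 0.003 0.05 0 0 0 0.088;-0.003 0.003 0.1 0 0 0 0.088;-0.003 0.003 0.14 0 0 0 0.088;-0.003 0.003 0.163 0 0 0 0.088;-0.003 0.003 0.169 0 0 0 0.088;-0.003 0.003 0.169 0 0 0 0.07;-0.003 0.003 0.169 0 0 0 0.05;-0.003 0.003 0.169 0 0 0 0.05;-0.003 0.003 0.169 0 0 0 0.05;-0.003 0.003 0.169 0 0 0 0.05' 20
```

```text
clock: 17.35
position: [0.4247, 0.2351, 0.0377]
eef_rot: [-3.141, -0.001, -0.003]
ft_force: [0.0, -0.1, 5.1]
gripper_width: 0.621
grip_force: 19.9
```

```bash
python3 -m crank '0 0 -0.02 0 0 0 0.05;0 0 -0.07 0 0 0 0.05;0 0 -0.12 0 0 0 0.05;0.015 0.015 -0.14 0 0 0 0.05;0.055 0.053 -0.14 0 0 0 0.05;0.097 0.093 -0.14 0 0 0 0.05;0.139 0.134 -0.14 0 0 0 0.05;0.18 0.173 -0.14 0 0 0 0.05;0.208 0.2 -0.14 0 0 0 0.05;0.2175 0.209 -0.14 0 0 0 0.05' && python3 -m crank '0 0 0 0 0 0 0.05;0 0 0 0 0 0 0.05' && python3 look.py w6 coaster_cream
```

```text
clock: 18.6
position: [0.6419, 0.0239, 0.1755]
eef_rot: [3.141, -0.003, -0.003]
ft_force: [-0.4, 0.0, -2.9]
gripper_width: 0.622
grip_force: 19.9
clock: 18.85
position: [0.64, 0.0268, 0.1762]
eef_rot: [-3.141, -0.002, 0.003]
ft_force: [0.4, -0.2, -1.9]
gripper_width: 0.62
grip_force: 19.9
tcp [0.64   0.0268 0.1762] R [[1.0, 0.001, -0.002], [0.001, -1.0, 0.0], [-0.002, -0.0, -1.0]] q6 1.5721306867686196 t 18.85
coaster_cream 0.94 [214.4, 123.4, 85.7, 66.9] [0.6431 0.0259] [ 0.3 -2.  -0.3 14.6]
```

View pics/w6.png

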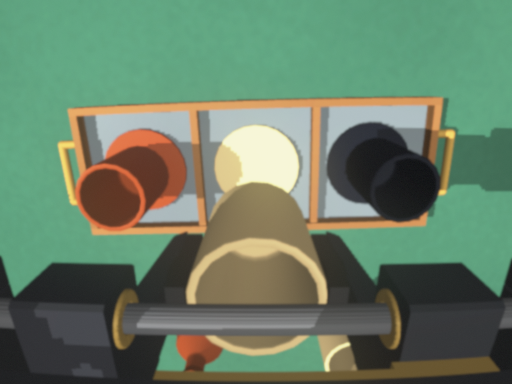

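The cream coaster is centred at (257,165), between the two placed beakers, which stand upright. Lowering.

```bash
python3 -m crank '0.001 0 0.04 0 0 0 0.05;0.001 0 0.08 0 0 0 0.05;0.001 0 0.105 0 0 0 0.05;0.001 0 0.116 0 0 0 0.05;0.001 0 0.12 0 0 0 0.05;0.001 0 0.1225 0 0 0 0.05;0.001 0 0.1235 0 0 0 0.05;0.001 0 0.1235 0 0 0 0.05'; python3 -m crank '0 0 0.001 0 0 0 0.05;0 0 0.001 0 0 0 0.05'
```

```text
clock: 19.95
position: [0.6429, 0.0256, 0.054]
eef_rot: [-3.142, -0.0, -0.002]
ft_force: [0.1, 0.0, -2.8]
gripper_width: 0.612
grip_force: 19.9
clock: 20.2
position: [0.6424, 0.0255, 0.0523]
eef_rot: [-3.142, -0.0, -0.0]
ft_force: [-0.2, 0.4, -1.2]
gripper_width: 0.617
grip_force: 19.9
```

```bash
python3 -m crank '0 0 0.001 0 0 0 0.05;0 0 0.001 0 0 0 0.05'
```

```text
clock: 20.45
position: [0.6425, 0.0255, 0.0518]
eef_rot: [3.142, 0.0, 0.0]
ft_force: [-2.0, -0.4, 3.1]
gripper_width: 0.614
grip_force: 19.9
```

Contact. I release, rise and back away so I can check from the top camera.

```bash
python3 -m crank '0 0 0 0 0 0 0.06;0 0 0 0 0 0 0.07;0 0 0 0 0 0 0.08;0 0 0 0 0 0 0.084;0 0 -0.02 0 0 0 0.084;0 0 -0.07 0 0 0 0.084;0 0 -0.13 0 0 0 0.084;-0.02 0.06 -0.17 0 0 0 0.088;-0.03 0.12 -0.17 0 0 0 0.088;-0.04 0.18 -0.17 0 0 0 0.088' && python3 -m crank '-0.02 0.06 0 0 0 0 0.088;-0.04 0.12 0 0 0 0 0.088;-0.05 0.18 0 0 0 0 0.088;-0.06 0.24 0 0 0 0 0.088;-0.06 0.25 0 0 0 0 0.088' && python3 - <<'E'
from h import *
P=camera_params("top"); im=camera("top")[:,:,::-1].copy()
# overlay: rim and coaster circles concentric with coaster estimates
c=im[120:260,100:420]; big=cv2.resize(c,None,fx=2.5,fy=2.5,interpolation=2)
for x,y in ((.638,.1385),(.6425,.026),(.647,-.086)):
    for rad,z in((.042,.014),(.028,.094)):
        u=((proj(P,circ(x,y,rad,z))-[100,120]+.5)*2.5).astype(np.int32); cv2.polylines(big,[u],True,(255,0,255),1)
cv2.imwrite("pics/top1.png",big)
for t in("beaker_rust","beaker_cream","beaker_charcoal"):
    for d in models.trace(t,"top")[:1]:
        b=d["box"]; f=lambda v:(lambda u:np.r_[u.min(0),u.max(0)]-np.r_[b[:2],np.add(b[:2],b[2:])])(proj(P,shape(*v,"beaker")+[0,0,.014]))
        print(t,d["confidence"],b,least_squares(f,(.64,.03)).x.round(4))
E
```

```text
clock: 21.7
position: [0.6042, -0.1488, 0.2249]
eef_rot: [3.14, 0.002, 0.008]
ft_force: [0.8, -0.1, 0.3]
gripper_width: 0.999
grip_force: 0.0
clock: 22.32
position: [0.5425, -0.4013, 0.2228]
eef_rot: [3.14, -0.007, 0.002]
ft_force: [0.3, 0.4, -0.5]
gripper_width: 0.996
grip_force: 0.0
beaker_rust 0.93 [200.6, 152.6, 20.7, 17.5] [0.6379 0.1387]
beaker_cream 0.63 [236.6, 147.4, 22.7, 24.0] [0.6424 0.0263]
beaker_charcoal 0.54 [280.3, 146.6, 18.4, 19.5] [ 0.6498 -0.0981]
```

View pics/top1.png

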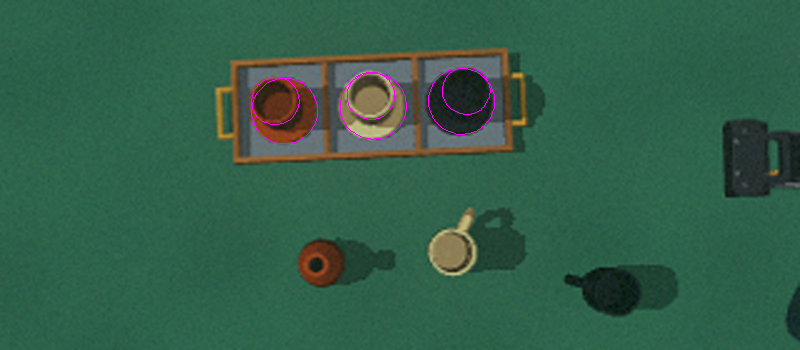

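The overlaid circles match the rims and coasters: rust at (276,101), cream at (372,95) and charcoal at (466,90). The mugs and vase haven't moved. The network's charcoal position disagrees, but charcoal on charcoal hides the edge, and the gripper reading and the picture agree with each other.

```bash
python3 -c "
from cell import ticket; print(ticket.sign_off())"
```

```text
the job is handed in; nothing more can be done
None
```

All three beakers stand upright on the coasters of their own colour, set down gently, with the mugs and vase left where they were, and the job was handed in at about 22 s; charcoal's centring rests on the arm position and the picture, because the network's reading there was unreliable.

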